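# Shut off the tasting-sink water in the valve box

## Task

The shop is closing: shut off the water to the tasting counter. Push the green cover of the grey valve box all the way aside to the other end so that the red, yellow-banded handle under it is revealed, then push that handle round as far as it goes, straight across its pipe, until it is fully shut. Only push: do not lift the cover, leave the blue handle and everything else on the counter as they are, and finish clear of it all.

Things in the scene. Friction and masses are not known exactly. Their poses are not given: they have to be found in the camera images.
- valve_box: Grey steel box fixed on the counter, own x 200, own y 360, 90 mm high, open on top; origin at centre of underside. Yaw within 0.42 rad of 0. Divider at y=0: +y bay (inside 164 x 169 mm) holds the red valve, -y bay the blue. Long walls, tops at z=80, carry the cover; rails on them at x=+-90 to 100 (up to z=90) guide it along y; end walls (inner faces y=+-172, up to z=90) stop it.
- cover: Loose green plate, own x 176, own y 168, 6 mm thick, 0.3 to 0.54 kg, lying between the rails, axes along the box's; origin at centre of underside, 80 mm above the counter. Starts over the +y bay, 70 to 86 mm to +y of the box's centre. Slides freely (1 to 5 N) along the box's y up to the end wall: its centre is then at y=-88 mm in the box and the +y bay is open.
- cover_bar (a point): Middle of the black upright bar on the cover's centre: 70 mm along x, 12 mm thick along y, from 86 (plate top) to 114 mm above the counter; this point is 100 mm above it. Push its +y face to slide the cover to -y.
- red_valve (a joint): Red handle's angle (rad): 0 = fully open, along its pipe, pointing to the box's -x; 1.571 = fully shut at its stop, across the pipe, pointing to the box's +y. Grows clockwise seen from above. Starts between 0 and 0.3 and stays where it is left (friction 0.12 N m: about 2 N at 60 mm from the stem).
- red_valve_stem (a point): On the red handle's vertical pivot axis at the handle's mid-height, 67 mm above the counter; at x=+35, y=+70 mm in the box.
- red_valve_tip (a point): Free end of the red handle, on its middle line, 80 mm from the stem axis, 67 mm above the counter. The handle is a flat red bar with a yellow band, 16 mm wide, underside 60 and top 74 mm above the counter, hidden by the cover at the start. Below it are only the pipe (41 mm high) and the brass valve body (48 mm high, within 25 mm of the stem; fittings to 35 mm).
- blue_valve_tip (a point): Free end of the blue handle (size as the red one, no band), in the -y bay, pivot at x=+35, y=-105 mm in the box. Leave it as it is; the cover passes over it freely.
- honey_jar: Bystander, graspable but to be left alone: amber glass jar with a brass lid, 64 mm wide, 85 mm tall; origin at the centre of its underside.
- pate_jar: Bystander, graspable but to be left alone: brown-red jar with a white lid, 68 mm wide, 75 mm tall; origin at the centre of its underside.
- tin: Bystander, graspable but to be left alone: tin can with a red label, 72 mm wide, 90 mm tall; origin at the centre of its underside.
- mug: Bystander, graspable but to be left alone: blue mug, 80 mm wide, 85 mm tall; origin at the centre of its underside.
- screwdriver: Bystander, graspable but to be left alone: screwdriver lying on the counter; origin near its middle.
- juice_bottle: Bystander, graspable but to be left alone: green glass bottle, 68 mm wide, 230 mm tall; origin at the centre of its underside.
- mustard_jar: Bystander, graspable but to be left alone: yellow jar, 60 mm wide, 70 mm tall; origin at the centre of its underside.
Things that resemble listed ones, but are neither listed nor needed, are in the scene too. What is meant by the cover is not brown, and is the smaller of those in its own colour.

How it is judged:
By the outcome, as a careful person would: the job done as asked, in the order asked, and still so for the second after the job is handed in, with the robot touching nothing.
It also fails if it takes over 51 s, if anything falls off the work surface, if the arm or the gripper's body presses on something with over 40 N, if the wrist force passes 120 N, or if a joint passes its speed limit or range.

## Robot

A 6-joint arm with a two-finger parallel gripper is mounted at the origin on the work surface. World frame = base frame: x ahead of the robot, y to its left, z up, the work surface at z = 0. Lengths are in m, angles in rad, forces in N, time in s.
With the tool pointing down it reaches from about 0.35 to 0.85 m from the base axis. Payload 8.1 kg.
Tool frame: the origin (TCP) lies at the very end of the fingers, on their centre line; the grasp point (between the pads) lies 19 mm behind it; z points along the fingers, y is the direction in which the jaws open and shut (so a half turn about z gives the same grasp; the last joint's range is limited). The gripper opens to 85 mm and grips with 20 to 120 N. Pads are 22 mm wide; open, the fingers measure 114 mm over their backs; the gripper's body (76 mm by 85 mm) begins 54 mm behind the grasp point. The pads swing forward as they close: fully open they stand 13 mm farther back than shut.
Start: joints at [1.105, 0.13, 1.488, -0, 1.523, -0.085], TCP at [0.223, 0.557, 0.231] pointing down, gripper open.
Joint ranges: [-2.96, 2.96], [-0.89, 2.26], [0.02, 2.5], [-1.34, 4.48], [0, 2.73], [-2.66, 2.66]. Speed limits (rad/s): [2.39, 2.39, 2.79, 3.14, 3.14, 3.14].

## Interface

Orientations are given as a unit quaternion [x, y, z, w].
In Python, from rig import r, cams, finish_job gives the robot as it stands.
- The arm moves only by the tool arm_command, never from a script. Its argument "targets" is a list of rows, each an object of numbers: "x", "y", "z": the shift along the tool's x, y, z in m; "twist": the turn about the tool's z in rad; "fingers": the closure, from 0 (fully open) to 1 (shut). A call has 1 to 12 rows; each row shifts and turns the commanded pose from where the row before left it, along the tool's axes as they then stand; what a row does not reach is not made up. A row lasts 1/8 s, in which the tool goes at most 62.5 mm and 10.7 degrees, less where a joint would pass 70% of its speed; a pose out of reach is approached as far as the arm can. A call is refused whole if a number of a shift passes 0.0625 or a number of a turn 0.188, either way. A call with a gripper value outside its range is refused whole. The fingers move at their own pace and stop on an object; "newtons" is the grip in N (left out, the last holds). Time passes only in rows, so rows that do not move let the fingers close. It gives the time, the measured TCP pose, the force and the opening at its end, in the units of the state.
- r.state(): the state, without advancing time (a new reading comes with each control period).
- cams.snapshot(name): name is "scene" or "top" or "wrist"; returns the picture (400x640x3 uint8, red, green, blue); there is no depth.
- cams.calibration(name): a dict with "vfov" (degrees; the focal length in pixels is half the picture's height over the tangent of half this angle, whatever the lens; pixels are square), "cx", "cy" (the principal point, pixels), "R" (3x3) and "t" (3): a world point X has camera coordinates R X + t; the wrist camera has in their place "T_tool_cam" (4x4, takes a point from camera to tool coordinates, whose origin is the TCP and whose axes are the flange's). Camera axes: x right, y down, z forward; pixel columns grow to the right and rows downward; lengths in m; the calibration is good to about 2 mm. A picture is of the moment at which its call begins: read the wrist's pose just before it. calibration takes no time and is no camera call.
- finish_job(): hands the job in, once; it reports no verdict.
The state is a dict: "t": time; "joint_positions": joint angles; "qd": joint speeds; "joint_torque": joint torques, N m; "tcp_pos": TCP position; "orientation": TCP orientation; "contact_force": force on the tool from outside, world axes, zero at the start; "torque": the same for the moment, N m; "gripper_width": finger opening in m.
Only numpy, scipy, OpenCV 4.12 (cv2) and the standard library are available. Lean on these libraries where they do the work, as an engineer would, in place of code of your own. Each camera call takes 0.05 s, during which the arm holds its last target. There are 200 camera calls.

## Working session

There is one attempt and no reset: what is moved stays moved. The work goes in short steps, Python scripts to look and compute and a tool call to move; the robot and the scene stay as the last step left them, time stands still between calls to the robot, and variables do not carry over. Pictures are saved under pics/ and viewed, about 8 in all and at most 12, crops included, and the job is handed in when it is done.

Besides the shell and the picture viewer there is one more tool, called after ">>>" as name(argument=value, ...), one argument or row to a line, values as JSON. arm_command: Moves the arm, as the interface text tells. Its arguments: {"type":"object","properties":{"targets":{"type":"array","items":{"type":"object","properties":{"x":{"type":"number"},"y":{"type":"number"},"z":{"type":"number"},"twist":{"type":"number"},"fingers":{"type":"number"}}}},"newtons":{"type":"number"}},"required":["targets"]}

```bash
mkdir -p pics; python3 - <<'E'
from rig import r,cams
import cv2
s=r.state();print(s)
for n in("scene","top"):
    cv2.imwrite(f"pics/{n}1.png",cams.snapshot(n)[:,:,::-1]);print(n,cams.calibration(n))
print(cams.calibration("wrist"))
E
```

```text
{'t': 0.0, 'joint_positions': array([ 1.10456199e+00,  1.31166859e-01,  1.48927950e+00, -7.87646890e-06,
        1.52297218e+00, -8.54069508e-02]), 'qd': array([ 8.58677419e-05,  5.95295299e-04, -5.88043317e-04,  1.06967760e-03,
       -1.71425627e-03,  4.29569476e-04]), 'joint_torque': array([-1.99554932e-03, -5.69426572e+01, -5.00526595e+01, -4.70901650e-04,
        1.54491310e-02, -1.71509083e-05]), 'tcp_pos': array([0.2227554 , 0.55653602, 0.23024089]), 'orientation': array([ 1.89264860e-01,  9.81925649e-01, -8.79506656e-04, -2.44842906e-04]), 'contact_force': array([ 0.06490553, -0.49111339, -0.09002633]), 'torque': array([-0.04372641, -0.02827748,  0.00191331]), 'gripper_width': 0.08538737948992771}
scene {'vfov': 50.1196582538163, 'cx': 311.79372027965195, 'cy': 189.87119510195774, 'R': array([[ 0.64468973,  0.76441849,  0.00628705],
       [ 0.4929638 , -0.40943829, -0.76768937],
       [-0.58426179,  0.49802074, -0.64079131]]), 't': array([-0.3350353 , -0.16720345,  1.87942202])}
top {'vfov': 51.061829260728715, 'cx': 322.6994224546335, 'cy': 203.63110184286563, 'R': array([[ 0.02193798, -0.99971891, -0.00899013],
       [-0.99563075, -0.02103013, -0.09097877],
       [ 0.09076413,  0.01094674, -0.99581225]]), 't': array([0.04025539, 0.51641789, 1.20810118])}
{'vfov': 70.10761261554288, 'cx': 312.20277601974914, 'cy': 202.13292647517642, 'T_tool_cam': array([[ 8.71925664e-04, -9.59323293e-01, -2.82308449e-01,
         7.19679489e-02],
       [ 9.99999160e-01,  5.65668304e-04,  1.16633474e-03,
        -8.31361631e-04],
       [-9.59199143e-04, -2.82309228e-01,  9.59322980e-01,
        -1.42024794e-01],
       [ 0.00000000e+00,  0.00000000e+00,  0.00000000e+00,
         1.00000000e+00]])}
```

View pics/top1.png

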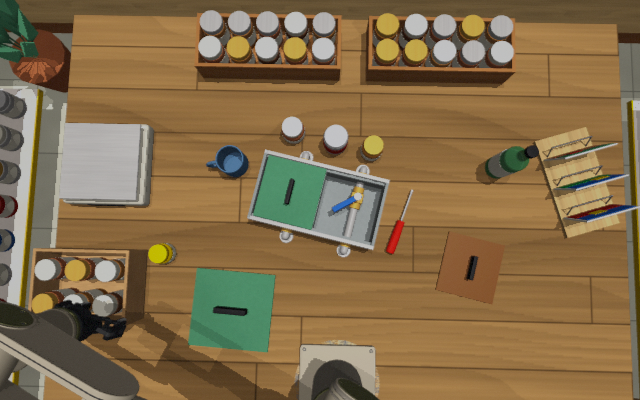

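View pics/scene1.png

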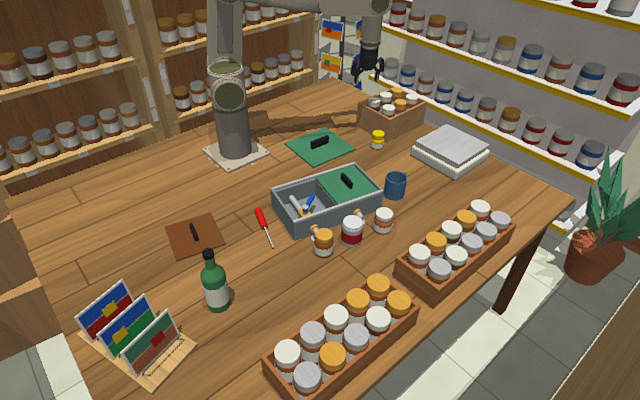

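Top image: candidates are the green plate on the box (290,190), a larger green plate lying on the counter (232,310) and a brown plate (472,267). The cover is the one on the grey box. I'll check it in a close crop with a measurement overlaid.

```bash
cat > h.py <<'E'
import numpy as np,cv2
from rig import r,cams
def K(c): f=200/np.tan(np.radians(c["vfov"]/2)); return np.array([[f,0,c["cx"]],[0,f,c["cy"]],[0,0,1.]])
def w(px,z,n="top"):
    c=cams.calibration(n);R=np.array(c["R"]);t=np.array(c["t"])
    d=R.T@np.linalg.inv(K(c))@[px[0],px[1],1.];o=-R.T@t
    return o+d*(z-o[2])/d[2]
def p(X,n="top"):
    c=cams.calibration(n);v=K(c)@(np.array(c["R"])@X+c["t"]);return v[:2]/v[2]
def box(b,P):
    cs,sn=np.cos(b[2]),np.sin(b[2]);return np.array([b[0]+cs*P[0]-sn*P[1],b[1]+sn*P[0]+cs*P[1],P[2]])
E
python3 - <<'E'
from h import *
im=cv2.imread("pics/top1.png");hsv=cv2.cvtColor(im,cv2.COLOR_BGR2HSV)
m=cv2.inRange(hsv,(60,80,40),(90,255,255));m[:, :240]=0;m[:,340:]=0;m[250:]=0
c=max(cv2.findContours(m,0,2)[0],key=cv2.contourArea)
P=np.array([w(q[0],.086)[:2] for q in c],np.float32)
R=cv2.minAreaRect(P);print("cover",R)
a=np.radians(R[2]);print(min([a+k*np.pi/2 for k in(-2,-1,0,1)],key=abs))
m=cv2.inRange(im,(0,0,0),(45,45,45));m[:, :270]=0;m[:,310:]=0;m[:170]=0;m[215:]=0
ys,xs=np.nonzero(m);print("bar px",xs.mean(),ys.mean(),w((xs.mean(),ys.mean()),.107))
x0,y0=235,140
cv2.imwrite("pics/crop.png",cv2.resize(im[y0:y0+125,x0:x0+190],None,fx=4,fy=4,interpolation=cv2.INTER_CUBIC))
E
```

```text
cover ((0.5419632196426392, 0.1447485238313675), (0.16861610114574432, 0.175614133477211), 77.23787689208984)
-0.22274106777788383
bar px 289.6296296296296 191.59259259259258 [0.53917109 0.14214654 0.107     ]
```

View pics/crop.png

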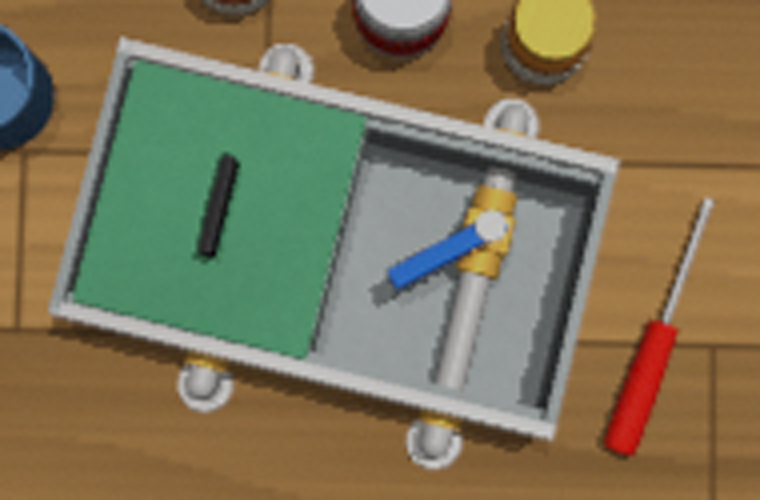

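The crop shows the cover on the box's left (+y) end with its black bar at crop (217,205). The blue valve is open in the right bay. The cover measures 169 x 176 mm, which matches the description. Next I'll fit the box.

```bash
cat >> h.py <<'E'
def rel(B,s=None):
    "tcp in box frame (mm), tool x angle rel. to box -x"
    s=s or r.state();d=s["tcp_pos"]-np.array([B[0],B[1],0]);c,n=np.cos(B[2]),np.sin(B[2])
    q=s["orientation"];from scipy.spatial.transform import Rotation as Ro
    M=Ro.from_quat(q).as_matrix();a=np.arctan2(M[1,1],M[0,1])-np.pi/2-B[2]
    return np.array([c*d[0]+n*d[1],-n*d[0]+c*d[1],d[2]])*1e3,a,M
E
python3 - <<'E'
from h import *
from scipy.optimize import least_squares as ls
px=np.array([(122,40),(617,160),(552,438),(52,312)])/4+[235-.375,140-.375]
O=[(.1,.18,.09),(.1,-.18,.09),(-.1,-.18,.09),(-.1,.18,.09)]
f=ls(lambda b:np.ravel([p(box(b,o))-q for o,q in zip(O,px)]),[.52,.05,-.22]);B=f.x
print(B,f.fun.round(2));np.save("B",B)
for n,P in dict(cover=(.5419632,.1447485,0),bar=(.53917,.14215,0)).items():
    print(n,rel(B,dict(tcp_pos=np.array(P),orientation=[1,0,0,0]))[0])
print(rel(B))
E
```

```text
[ 0.52303999  0.06311506 -0.22113576] [-0.16 -0.44  0.62 -0.17  0.38  0.22 -0.84  0.34]
cover [ 0.55710722 83.79615822  0.        ]
bar [-1.59812601 80.64827985  0.        ]
(array([-401.21342057,  415.60170701,  230.34157337]), np.float64(-0.159622686363443), array([[-9.28382963e-01,  3.71624202e-01, -7.25209201e-04],
       [ 3.71624890e-01,  9.28381779e-01, -1.48802293e-03],
       [ 1.20285674e-04, -1.65096093e-03, -9.99998630e-01]]))
```

>>> arm_command(
  targets=[
    {"twist": -0.16, "fingers": 1},
    {"x": -0.0334, "y": -0.0234, "fingers": 1},
    {"x": -0.0334, "y": -0.0234, "fingers": 1},
    {"x": -0.0334, "y": -0.0234, "fingers": 1},
    {"x": -0.0334, "y": -0.0234, "fingers": 1},
    {"x": -0.0334, "y": -0.0234, "fingers": 1},
    {"x": -0.0334, "y": -0.0234, "fingers": 1},
    {"x": -0.0334, "y": -0.0234, "fingers": 1},
    {"x": -0.0334, "y": -0.0234, "fingers": 1},
    {"x": -0.0334, "y": -0.0234, "fingers": 1},
    {"x": -0.0334, "y": -0.0234, "fingers": 1},
    {"x": -0.0334, "y": -0.0234, "fingers": 1},
  ],
  newtons=40,
)

```text
invalid input at $.targets[0]: expected keys x, y, z, twist, fingers
```

>>> arm_command(
  targets=[
    {"x": -0.0334, "y": -0.0234, "fingers": 1},
    {"fingers": 1},
    {"fingers": 1},
  ],
)

```text
invalid input at $.targets[0]: expected keys x, y, z, twist, fingers
```

```bash
python3 - <<'E'
from h import *
B=np.load("B.npy");s=r.state();a=rel(B,s);print(s["t"],a[0],a[1],s["gripper_width"],s["contact_force"])
ims=[cams.snapshot("top")[100:300,180:440,::-1],cams.snapshot("wrist")[:,:,::-1]]
c=cv2.resize(ims[0],(520,400));cv2.imwrite("pics/a.png",cv2.resize(np.hstack([c,ims[1]]),None,fx=.68,fy=.68))
E
```

```text
0.1 [-401.21342057  415.60170701  230.34157337] -0.159622686363443 0.08535274382347453 [0.32064388 0.53979049 1.30798043]
```

View pics/a.png

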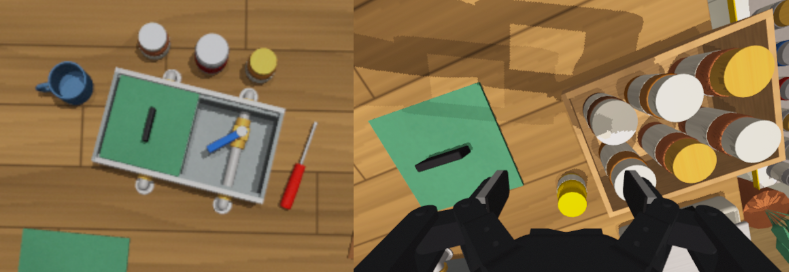

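The calls were refused because every row needs all five keys, and nothing moved. The picture shows the unchanged scene with the fingers open over the crate.

>>> arm_command(
  targets=[
    {"x": 0, "y": 0, "z": 0, "twist": -0.16, "fingers": 1},
    {"x": -0.0334, "y": -0.0234, "z": 0, "twist": 0, "fingers": 1},
    {"x": -0.0334, "y": -0.0234, "z": 0, "twist": 0, "fingers": 1},
    {"x": -0.0334, "y": -0.0234, "z": 0, "twist": 0, "fingers": 1},
    {"x": -0.0334, "y": -0.0234, "z": 0, "twist": 0, "fingers": 1},
    {"x": -0.0334, "y": -0.0234, "z": 0, "twist": 0, "fingers": 1},
    {"x": -0.0334, "y": -0.0234, "z": 0, "twist": 0, "fingers": 1},
    {"x": -0.0334, "y": -0.0234, "z": 0, "twist": 0, "fingers": 1},
    {"x": -0.0334, "y": -0.0234, "z": 0, "twist": 0, "fingers": 1},
    {"x": -0.0334, "y": -0.0234, "z": 0, "twist": 0, "fingers": 1},
    {"x": -0.0334, "y": -0.0234, "z": 0, "twist": 0, "fingers": 1},
    {"x": -0.0334, "y": -0.0234, "z": 0, "twist": 0, "fingers": 1},
  ],
  newtons=40,
)

```text
t: 1.7
tcp_pos: [0.5258, 0.2243, 0.2311]
orientation: [0.11, 0.994, -0.0, -0.0]
contact_force: [-0.6, 0.5, -0.4]
gripper_width: -0.0001
```

>>> arm_command(
  targets=[
    {"x": -0.0334, "y": -0.0234, "z": 0, "twist": 0, "fingers": 1},
    {"x": 0, "y": 0, "z": 0, "twist": 0, "fingers": 1},
    {"x": 0, "y": 0, "z": 0, "twist": 0, "fingers": 1},
  ],
)

```text
t: 2.08
tcp_pos: [0.5522, 0.1955, 0.2309]
orientation: [0.11, 0.994, 0.0, -0.0]
contact_force: [-0.2, 0.5, 0.1]
gripper_width: 0.0001
```

```bash
python3 - <<'E'
from h import *
B=np.load("B.npy");s=r.state();a=rel(B,s);print(s["t"],a[0],a[1],s["gripper_width"],s["contact_force"])
cv2.imwrite("pics/b.png",cams.snapshot("wrist")[:,:,::-1])
E
```

```text
2.075 [ -0.6231688  135.53727693 230.93816556] -9.977403337135815e-05 0.0001453975135475569 [-0.16935648  0.48107441  0.11910759]
```

View pics/b.png

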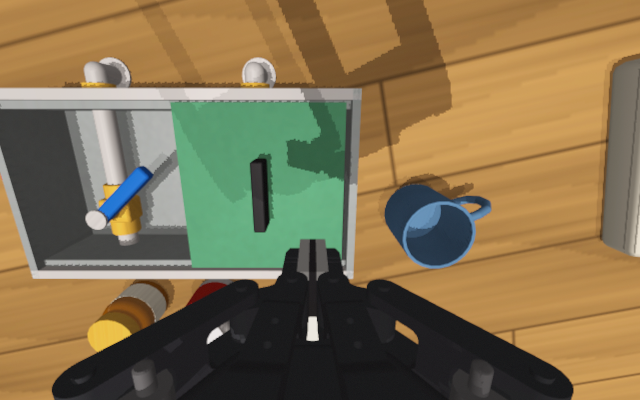

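The wrist view shows the bar at (259,195), to the -y side of the closed fingers at (312,245), which are over the cover plate clear of the end wall. Next I descend to 97 mm and push.

>>> arm_command(
  targets=[
    {"x": 0, "y": 0, "z": 0.045, "twist": 0, "fingers": 1},
    {"x": 0, "y": 0, "z": 0.045, "twist": 0, "fingers": 1},
    {"x": 0, "y": 0, "z": 0.03, "twist": 0, "fingers": 1},
    {"x": 0, "y": 0, "z": 0.014, "twist": 0, "fingers": 1},
    {"x": 0, "y": 0, "z": 0, "twist": 0, "fingers": 1},
    {"x": 0, "y": -0.012, "z": 0, "twist": 0, "fingers": 1},
    {"x": 0, "y": -0.01, "z": 0, "twist": 0, "fingers": 1},
  ],
)

```text
t: 3.0
tcp_pos: [0.5486, 0.1732, 0.099]
orientation: [0.11, 0.994, 0.0, 0.001]
contact_force: [0.1, 0.1, 0.9]
gripper_width: -0.0003
```

>>> arm_command(
  targets=[
    {"x": 0, "y": -0.01, "z": 0, "twist": 0, "fingers": 1},
    {"x": 0, "y": -0.01, "z": 0, "twist": 0, "fingers": 1},
    {"x": 0, "y": -0.012, "z": 0, "twist": 0, "fingers": 1},
    {"x": 0, "y": -0.012, "z": 0, "twist": 0, "fingers": 1},
    {"x": 0, "y": -0.012, "z": 0, "twist": 0, "fingers": 1},
    {"x": 0, "y": -0.012, "z": 0, "twist": 0, "fingers": 1},
  ],
)

```text
t: 3.75
tcp_pos: [0.5327, 0.1067, 0.0974]
orientation: [0.11, 0.994, 0.0, 0.0]
contact_force: [1.0, 4.2, 4.0]
gripper_width: -0.0001
```

>>> arm_command(
  targets=[
    {"x": 0, "y": -0.012, "z": 0, "twist": 0, "fingers": 1},
    {"x": 0, "y": -0.012, "z": 0, "twist": 0, "fingers": 1},
    {"x": 0, "y": -0.012, "z": 0, "twist": 0, "fingers": 1},
    {"x": 0, "y": -0.012, "z": 0, "twist": 0, "fingers": 1},
    {"x": 0, "y": -0.012, "z": 0, "twist": 0, "fingers": 1},
    {"x": 0, "y": -0.012, "z": 0, "twist": 0, "fingers": 1},
    {"x": 0, "y": -0.012, "z": 0, "twist": 0, "fingers": 1},
    {"x": 0, "y": -0.01, "z": 0, "twist": 0, "fingers": 1},
    {"x": 0, "y": -0.006, "z": 0, "twist": 0, "fingers": 1},
    {"x": 0, "y": -0.003, "z": 0, "twist": 0, "fingers": 1},
    {"x": 0, "y": -0.003, "z": 0, "twist": 0, "fingers": 1},
  ],
)

```text
t: 5.12
tcp_pos: [0.5095, 0.004, 0.0972]
orientation: [0.11, 0.994, 0.0, -0.0]
contact_force: [1.4, 2.4, 0.4]
gripper_width: 0.0003
```

>>> arm_command(
  targets=[
    {"x": 0, "y": -0.003, "z": 0, "twist": 0, "fingers": 1},
    {"x": 0, "y": -0.003, "z": 0, "twist": 0, "fingers": 1},
  ],
)

```text
t: 5.38
tcp_pos: [0.5081, -0.0017, 0.0972]
orientation: [0.11, 0.994, 0.0, -0.0]
contact_force: [-0.5, 7.6, 1.3]
gripper_width: -0.0
```

>>> arm_command(
  targets=[
    {"x": 0, "y": -0.002, "z": 0, "twist": 0, "fingers": 1},
    {"x": 0, "y": -0.002, "z": 0, "twist": 0, "fingers": 1},
  ],
)

```text
t: 5.62
tcp_pos: [0.5071, -0.0029, 0.0973]
orientation: [0.11, 0.994, 0.003, -0.001]
contact_force: [0.1, 23.1, 3.9]
gripper_width: -0.0001
```

>>> arm_command(
  targets=[
    {"x": 0, "y": -0.002, "z": 0, "twist": 0, "fingers": 1},
    {"x": 0, "y": 0, "z": 0, "twist": 0, "fingers": 1},
  ],
)

```text
t: 5.88
tcp_pos: [0.5071, -0.0031, 0.0976]
orientation: [0.11, 0.994, 0.004, -0.0]
contact_force: [-0.4, 25.9, 4.5]
gripper_width: -0.0001
```

The force rises to 26 N without further motion, so the cover is at its stop. I'll back off, rise, and look.

>>> arm_command(
  targets=[
    {"x": 0, "y": 0.01, "z": 0, "twist": 0, "fingers": 1},
    {"x": 0, "y": 0.02, "z": 0, "twist": 0, "fingers": 1},
    {"x": 0, "y": 0.01, "z": -0.04, "twist": 0, "fingers": 1},
    {"x": 0.005, "y": 0.02, "z": -0.04, "twist": 0, "fingers": 1},
    {"x": 0.01, "y": 0.03, "z": -0.03, "twist": 0, "fingers": 1},
    {"x": 0.01, "y": 0.02, "z": 0, "twist": 0, "fingers": 1},
    {"x": 0, "y": 0, "z": 0, "twist": 0, "fingers": 1},
  ],
)

```text
t: 6.75
tcp_pos: [0.5066, 0.1058, 0.2076]
orientation: [0.109, 0.994, -0.0, 0.0]
contact_force: [-0.6, -0.1, -0.5]
gripper_width: -0.0001
```

```bash
python3 - <<'E'
from h import *
B=np.load("B.npy");s=r.state();a=rel(B,s);print(s["t"],a[0],a[1],s["contact_force"])
i=cams.snapshot("wrist")[:,:,::-1];t=cams.snapshot("top")[140:265,235:425,::-1]
cv2.imwrite("pics/c_top.png",t);cv2.imwrite("pics/c_w.png",i)
cv2.imwrite("pics/c.png",np.hstack([cv2.resize(i,(448,280)),cv2.resize(t,(352,280))]))
E
```

```text
6.75 [-25.40897264  38.03906385 207.55253567] 0.002197299727374147 [-0.63369181 -0.06434042 -0.46717617]
```

View pics/c.png

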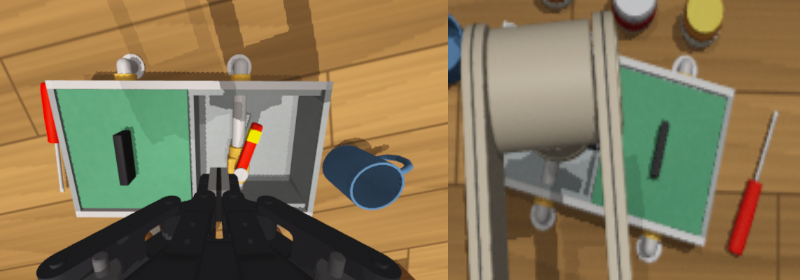

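Wrist view: the cover is at the far end, and the red, yellow-banded handle runs from the stem at (240,176) to the tip at (257,125). I'll measure its angle.

```bash
cat >> h.py <<'E'
def wp(B,px,s,z):
    c=cams.calibration("wrist");T=np.array(c["T_tool_cam"]);b,a,M=rel(B,s)
    d=M@T[:3,:3]@np.linalg.inv(K(c))@[px[0],px[1],1.];o=M@T[:3,3]+s["tcp_pos"]
    return rel(B,dict(tcp_pos=o+d*(z-o[2])/d[2],orientation=[1,0,0,0]))[0].round(1)
E
python3 - <<'E'
from h import *
B=np.load("B.npy");s=r.state();k=640/448
i=cv2.imread("pics/c_w.png");hsv=cv2.cvtColor(i,cv2.COLOR_BGR2HSV)
m=cv2.inRange(hsv,(0,170,120),(6,255,255))|cv2.inRange(hsv,(174,170,120),(180,255,255))|cv2.inRange(hsv,(26,180,150),(34,255,255))
m[:,:320]=0;m[:,400:]=0
c=max(cv2.findContours(m,0,2)[0],key=cv2.contourArea);print(cv2.minAreaRect(c))
P=np.array([wp(B,q[0],s,.074)[:2] for q in c],np.float32);R=cv2.minAreaRect(P);print(R,cv2.boxPoints(R))
print("stem",wp(B,(240*k,176*k),s,.078),"cover edge",wp(B,(190*k,150*k),s,.086),"bar top",wp(B,(118*k,135*k),s,.114),wp(B,(129*k,135*k),s,.114))
E
```

```text
((355.0, 213.5), (16.441242218017578, 59.08795166015625), 21.037511825561523)
((-3.8733768463134766, 79.28168487548828), (16.773080825805664, 61.460914611816406), 71.94786071777344) [[-35.689964  80.8308  ]
 [ 22.745531  61.785145]
 [ 27.94321   77.73257 ]
 [-30.492285  96.77823 ]]
stem [35.8 68.1 78. ] cover edge [-7.7 -3.6 86. ] bar top [-36.4 -86.1 114. ] [-36.4 -72.7 114. ]
```

The handle is at about 0.31 rad, the cover's edge is at y=-3.6 (expected -4), and the stem is at (36,68), which agrees with the description. The bar contact gives a finger half-thickness of about 14 mm. I'll descend beside the handle and sweep it round.

>>> arm_command(
  targets=[
    {"x": 0.009, "y": 0, "z": 0.04, "twist": 0, "fingers": 1},
    {"x": 0, "y": 0, "z": 0.04, "twist": 0, "fingers": 1},
    {"x": 0, "y": 0, "z": 0.04, "twist": 0, "fingers": 1},
    {"x": 0, "y": 0, "z": 0.022, "twist": 0, "fingers": 1},
    {"x": 0, "y": 0, "z": 0.0105, "twist": 0, "fingers": 1},
    {"x": 0, "y": 0, "z": 0, "twist": 0, "fingers": 1},
  ],
)

```text
t: 7.6
tcp_pos: [0.4975, 0.1064, 0.0542]
orientation: [0.111, 0.994, -0.0, -0.001]
contact_force: [0.3, 0.1, 0.2]
gripper_width: 0.0001
```

```bash
python3 - <<'E'
from h import *
B=np.load("B.npy");s=r.state();a=rel(B,s);print(s["t"],a[0],a[1],s["contact_force"])
E
```

```text
7.6 [-34.43300064  36.59067549  54.17432733] -0.00044769958213397576 [0.34253966 0.12692043 0.20249498]
```

>>> arm_command(
  targets=[
    {"x": 0, "y": 0.01, "z": 0, "twist": 0, "fingers": 1},
    {"x": 0, "y": 0.01, "z": 0, "twist": 0, "fingers": 1},
    {"x": 0, "y": 0.009, "z": 0, "twist": 0, "fingers": 1},
    {"x": -0.001, "y": 0.006, "z": 0, "twist": 0, "fingers": 1},
    {"x": -0.002, "y": 0.006, "z": 0, "twist": 0, "fingers": 1},
    {"x": -0.002, "y": 0.005, "z": 0, "twist": 0, "fingers": 1},
    {"x": -0.003, "y": 0.005, "z": 0, "twist": 0, "fingers": 1},
    {"x": -0.0035, "y": 0.005, "z": 0, "twist": 0, "fingers": 1},
    {"x": -0.0035, "y": 0.004, "z": 0, "twist": 0, "fingers": 1},
  ],
)

```text
t: 8.72
tcp_pos: [0.5255, 0.1627, 0.0544]
orientation: [0.11, 0.994, 0.0, -0.0]
contact_force: [-2.8, 0.4, 0.5]
gripper_width: -0.0002
```

>>> arm_command(
  targets=[
    {"x": -0.0045, "y": 0.004, "z": 0, "twist": 0, "fingers": 1},
    {"x": -0.0045, "y": 0.004, "z": 0, "twist": 0, "fingers": 1},
    {"x": -0.005, "y": 0.003, "z": 0, "twist": 0, "fingers": 1},
    {"x": -0.005, "y": 0.003, "z": 0, "twist": 0, "fingers": 1},
    {"x": -0.0055, "y": 0.002, "z": 0, "twist": 0, "fingers": 1},
    {"x": -0.005, "y": 0.001, "z": 0, "twist": 0, "fingers": 1},
  ],
)

```text
t: 9.48
tcp_pos: [0.5587, 0.1727, 0.0549]
orientation: [0.11, 0.994, 0.0, 0.0]
contact_force: [-3.0, 3.0, -0.1]
gripper_width: 0.0
```

```bash
python3 - <<'E'
from h import *
B=np.load("B.npy");s=r.state();a=rel(B,s);print(s["t"],a[0],a[1],s["contact_force"])
E
```

```text
9.475 [ 10.75970339 114.77644068  54.89189564] 0.0004871160507419203 [-3.00095465  2.98009195 -0.10155052]
```

Contact is good at about 3 N. Next I ease it onto the stop.

>>> arm_command(
  targets=[
    {"x": -0.003, "y": 0, "z": 0, "twist": 0, "fingers": 1},
    {"x": -0.002, "y": 0, "z": 0, "twist": 0, "fingers": 1},
  ],
)

```text
t: 9.72
tcp_pos: [0.5635, 0.1713, 0.055]
orientation: [0.11, 0.994, 0.0, 0.0]
contact_force: [-2.3, 3.8, 0.2]
gripper_width: -0.0002
```

>>> arm_command(
  targets=[
    {"x": -0.002, "y": 0, "z": 0, "twist": 0, "fingers": 1},
    {"x": 0, "y": 0, "z": 0, "twist": 0, "fingers": 1},
  ],
)

```text
t: 9.98
tcp_pos: [0.5644, 0.1712, 0.055]
orientation: [0.11, 0.994, 0.0, -0.001]
contact_force: [-8.0, 2.8, 3.9]
gripper_width: -0.0004
```

>>> arm_command(
  targets=[
    {"x": -0.002, "y": 0, "z": 0, "twist": 0, "fingers": 1},
    {"x": 0, "y": 0, "z": 0, "twist": 0, "fingers": 1},
  ],
)

```text
t: 10.22
tcp_pos: [0.5646, 0.1712, 0.0549]
orientation: [0.11, 0.994, -0.0, -0.003]
contact_force: [-16.8, 4.7, 11.3]
gripper_width: 0.0003
```

The handle is at its stop: the force rises to 17 N with no further motion. I'll back off, rise, and look.

>>> arm_command(
  targets=[
    {"x": 0.008, "y": 0, "z": 0, "twist": 0, "fingers": 1},
    {"x": 0.012, "y": 0, "z": 0, "twist": 0, "fingers": 1},
    {"x": 0.01, "y": 0, "z": 0, "twist": 0, "fingers": 1},
    {"x": 0, "y": 0, "z": -0.05, "twist": 0, "fingers": 1},
    {"x": 0, "y": 0, "z": -0.05, "twist": 0, "fingers": 1},
    {"x": 0.03, "y": 0, "z": -0.05, "twist": 0, "fingers": 1},
    {"x": 0.05, "y": 0, "z": -0.04, "twist": 0, "fingers": 1},
    {"x": 0, "y": 0, "z": 0, "twist": 0, "fingers": 1},
  ],
)

```text
t: 11.22
tcp_pos: [0.4608, 0.1957, 0.2488]
orientation: [0.109, 0.994, 0.002, 0.004]
contact_force: [1.5, 0.1, -0.4]
gripper_width: -0.0
```

```bash
python3 - <<'E'
from h import *
B=np.load("B.npy");s=r.state();a=rel(B,s);print(s["t"],a[0],a[1],s["contact_force"])
cv2.imwrite("pics/d.png",cams.snapshot("wrist")[:,:,::-1])
E
```

```text
11.225 [-89.8106288  115.69907609 248.83544711] 0.0020173829329549475 [ 1.50672669  0.08294263 -0.44831445]
```

View pics/d.png

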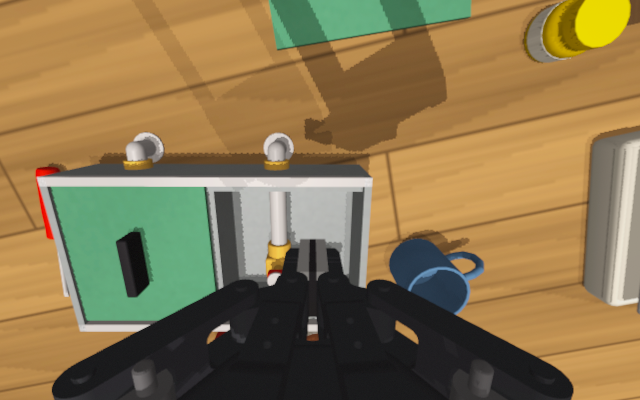

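The fingers hide the handle in this view. I'll retreat toward the start side and use the top camera.

>>> arm_command(
  targets=[
    {"x": 0.03, "y": 0.03, "z": 0, "twist": 0, "fingers": 1},
    {"x": 0.03, "y": 0.03, "z": 0, "twist": 0, "fingers": 1},
    {"x": 0.03, "y": 0.03, "z": 0, "twist": 0, "fingers": 1},
    {"x": 0.03, "y": 0.03, "z": 0, "twist": 0, "fingers": 1},
    {"x": 0.03, "y": 0.03, "z": 0, "twist": 0, "fingers": 1},
    {"x": 0.03, "y": 0.03, "z": 0, "twist": 0, "fingers": 1},
    {"x": 0.03, "y": 0.03, "z": 0, "twist": 0, "fingers": 1},
    {"x": 0.03, "y": 0.03, "z": 0, "twist": 0, "fingers": 1},
    {"x": 0.02, "y": 0.03, "z": 0, "twist": 0, "fingers": 1},
    {"x": 0, "y": 0, "z": 0, "twist": 0, "fingers": 1},
  ],
)

```text
t: 12.52
tcp_pos: [0.2651, 0.5157, 0.2411]
orientation: [0.109, 0.994, -0.001, -0.001]
contact_force: [0.1, -0.0, -0.4]
gripper_width: -0.0003
```

```bash
python3 - <<'E'
from h import *
B=np.load("B.npy");s=r.state();print(s["t"],s["tcp_pos"],s["contact_force"])
i=cams.snapshot("top")[:,:,::-1];cv2.imwrite("pics/e_full.png",i)
cv2.imwrite("pics/e.png",cv2.resize(i[100:275,180:440],None,fx=3,fy=3,interpolation=cv2.INTER_CUBIC))
hsv=cv2.cvtColor(i.copy(),cv2.COLOR_BGR2HSV)
m=cv2.inRange(hsv,(0,170,110),(6,255,255))|cv2.inRange(hsv,(174,170,110),(180,255,255))|cv2.inRange(hsv,(26,180,150),(34,255,255))
q=[p(box(B,P)) for P in((.07,.02,.074),(.07,.16,.074),(-.07,.16,.074),(-.07,.02,.074))]
k=np.zeros_like(m);cv2.fillPoly(k,[np.int32(q)],255);m&=k
c=max(cv2.findContours(m,0,2)[0],key=cv2.contourArea)
P=np.array([rel(B,dict(tcp_pos=w(a[0],.074),orientation=[1,0,0,0]))[0][:2] for a in c],np.float32);R=cv2.minAreaRect(P);print(R,cv2.boxPoints(R))
m=cv2.inRange(hsv,(60,80,40),(90,255,255));q=[p(box(B,P)) for P in((.1,.18,.086),(.1,-.18,.086),(-.1,-.18,.086),(-.1,.18,.086))]
k[:]=0;cv2.fillPoly(k,[np.int32(q)],255);m&=k
c=max(cv2.findContours(m,0,2)[0],key=cv2.contourArea)
P=np.array([rel(B,dict(tcp_pos=w(a[0],.086),orientation=[1,0,0,0]))[0][:2] for a in c],np.float32);print("cover",cv2.minAreaRect(P))
E
```

```text
12.525 [0.26513698 0.51569542 0.24109172] [ 0.12088384 -0.01066155 -0.36251031]
((34.36227798461914, 114.42076110839844), (66.44945526123047, 14.5640869140625), 89.71592712402344) [[ 26.915596  81.232544]
 [ 41.479507  81.16034 ]
 [ 41.80896  147.60898 ]
 [ 27.245049 147.68118 ]]
cover ((-1.0755157470703125, -87.31266784667969), (166.975341796875, 175.58128356933594), 89.9100570678711)
```

View pics/e.png

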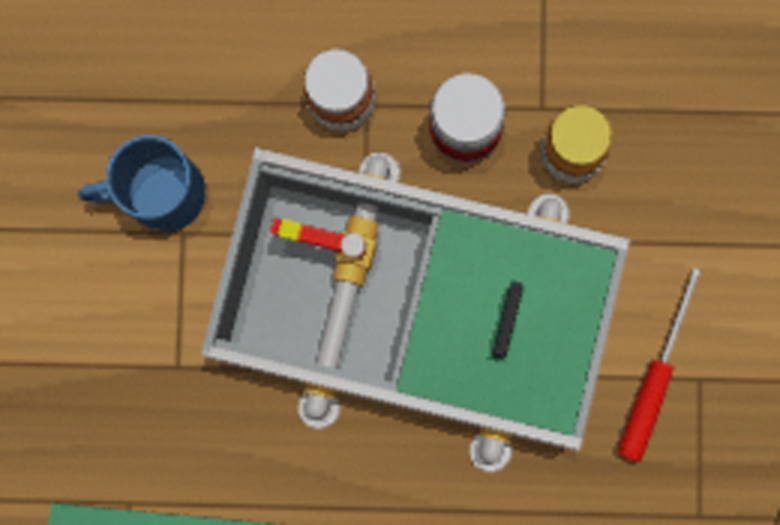

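The red handle lies straight across its pipe, from the stem at (352,245) to the tip at (275,227), at 1.57 rad. The cover is fully over to the other end (y=-87 mm), and the bystanders are where they were. I'm handing in.

```bash
python3 -c "
from rig import finish_job;print(finish_job())"
```

```text
the job is handed in; nothing more can be done
None
```

The water is shut off. I pushed the green cover to the other end of the valve box by its bar, then pushed the red handle round to its stop. After that I backed the arm well clear and handed the job in at about 12.6 s.

**Last checks (top camera):**
- **Cover:** its centre is at y = -87 mm in the box, against -88 expected. While I was pushing, the force rose to 26 N with no more movement, so it was at its end wall.
- **Red handle:** it measures 89.7° to the box's x axis, straight across its pipe. It stopped moving at about 17 N on the stop.
- **Everything else:** the mug, three jars and screwdriver around the box look unmoved. I didn't look at the other bystanders again in that last crop. The blue handle was not checked, because it is now under the cover. The final force reading on the arm was about zero.

**What went wrong or was unclear:**
- My first two move calls were refused for missing fields; nothing moved.
- One check picture had the handle hidden behind the fingers, so I checked it from the top camera instead.
- At the handle's stop there was also about 11 N of upward force on the fingers. It was gone once I backed off.

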